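# Switch on the bench lamp and hold its telescoping arm at the set mark

## Robot

A 6-joint arm with a two-finger parallel gripper is mounted at the origin on the work surface. World frame = base frame: x ahead of the robot, y to its left, z up, the work surface at z = 0. Lengths are in m, angles in degrees, forces in N, time in s.
With the tool pointing down it reaches from about 0.3 to 0.75 m from the base axis. Payload 8.5 kg.
Tool frame: the origin (TCP) lies at the very end of the fingers, on their centre line; the grasp point (between the pads) lies 19 mm behind it; x points along the fingers, y is the direction in which the jaws open and shut, and the axes are right-handed (so a half turn about x gives the same grasp; the last joint's range is limited). The gripper opens to 85 mm and grips with 20 to 120 N. Pads are 22 mm wide; open, the fingers measure 114 mm over their backs; the gripper's body (76 mm by 85 mm) begins 54 mm behind the grasp point. The pads swing forward as they close: fully open they stand 13 mm farther back than shut.
Start: joints at [-80.518, 21.807, 74.336, -0, 83.858, -12.336], TCP at [0.204, -0.511, 0.193] pointing down, gripper open.
Joint ranges: [-178.18, 178.18], [-50.72, 133.34], [12.68, 142.11], [-81.47, 261.47], [9.98, 163.14], [-165.26, 165.26]. Speed limits (degrees/s): [136.94, 136.94, 180, 180, 180, 180].

## Interface

Orientations are given as a 3x3 rotation matrix whose columns are the frame's x, y, z axes.
In Python, from rig import sensors, cams, env gives the robot as it stands.
- The arm moves only by the shell command python3 -m crank 'ROWS' [FORCE]. ROWS is a JSON object of lists of equal length, an entry for each row: "hand": the closure in counts, from 0 (fully open) to 255 (shut); "translation": the shift along the tool's x, y, z in m, a list of three; "dr": the turn, a rotation vector about the tool's x, y, z in rad, a list of three. A call has 1 to 5 rows; each row is the pose to reach, as a shift and turn from the pose commanded when the call began, along the tool's axes at that moment; what a row does not reach only later rows make up. A row lasts 1/10 s, in which the tool goes at most 50 mm and 8.59 degrees, less where a joint would pass 70% of its speed; a pose out of reach is approached as far as the arm can. A call with a gripper value outside its range is refused whole. The fingers move at their own pace and stop on an object; FORCE is the grip in N (left out, the last holds). Time passes only in rows, so rows that repeat a pose let the fingers close. It gives the time, the measured TCP pose, the force and the opening at its end, in the units of the state.
- sensors.observe(): the state, without advancing time (a new reading comes with each control period).
- cams.get_image(name): name is "scene" or "top"; returns (picture, depth): 480x640x3 uint8, blue, green, red; 480x640 float32, m along the optical axis (not along the pixel's ray), 0 where there is no reading.
- cams.calibration(name): a dict with "vertical_fov" (degrees; the focal length in pixels is half the picture's height over the tangent of half this angle, whatever the lens; pixels are square), "cx", "cy" (the principal point, pixels), "distortion" ([k1, k2, p1, p2, k3] as OpenCV has them; the pictures are not rectified), "extrinsics" (4x4, takes a point from camera to world coordinates). Camera axes: x right, y down, z forward; pixel columns grow to the right and rows downward; lengths in m; the calibration is good to about 2 mm. A picture is of the moment at which its call begins. calibration takes no time and is no camera call.
- env.close_job(): hands the job in, once; it reports no verdict.
The state is a dict: "time_s": time; "q": joint angles; "qvel": joint speeds; "joint_efforts": joint torques, N m; "position": TCP position; "tool_rot": TCP orientation; "ft_force": force on the tool from outside, world axes, zero at the start; "wrist_torque": the same for the moment, N m; "grip_width": finger opening in m.
Only numpy, scipy, OpenCV 4.12 (cv2) and the standard library are available. Lean on these libraries where they do the work, as an engineer would, in place of code of your own. Each camera call takes 0.05 s, during which the arm holds its last target. There are 200 camera calls.

## Task

Switch the lamp supply on by turning the rotary handle on top of it clockwise (seen from above) into its on detent. Then squeeze in the lock button on the side of the lamp arm's upright grip, draw the telescoping arm out until its pointer lines up with the little rider clipped on the scale bar, and finish while still holding it there, since a spring pulls it back if it is let go. Do not shift the rider, and leave everything else on the bench where it is.

Things in the scene. Friction and masses are not known exactly. Their poses are not given: they have to be found in the camera images.
- supply: Cream lamp supply box, 130 (x) x 110 (y) x 75 (z) mm, fixed on the bench. Origin: centre of its underside; z up. Two black tick marks on its top show where the narrow nose of the handle points when off and on.
- switch (a joint): Rotary handle of the supply, rad: 0 = off end stop (nose along the box's -x), 1.22 = on end stop, growing clockwise seen from above. Detents hold it near either end; it must be past 1.05 to rest in the on detent. Passing a detent (at about 0.26 and 0.96) takes about 0.15 N m or less; it stays where left.
- switch_grip (a point): Point on the handle's vertical axis, 105 mm above the bench, a good gripping height; turns with the handle. The black bar is 15 mm wide (its y), reaches 36 mm towards the nose (its -x; the last 9 mm are 8 mm wide) and 35 mm the other way, and stands 85 to 119 mm above the bench, 10 mm clear of the box top on a 20 mm stem.
- stand: Fixed lamp stand; the arm telescopes out of its square sleeve along the stand's -x (roughly towards the robot). Origin on the bench surface below the arm's grip when home; z up. Sleeve (36 mm square, centre 100 mm up), post and foot (90 mm wide) lie at x = +35 to +240 mm. A fixed latch arm, y = +25 to +36 mm, top 116 mm up, ends 14 mm in front of the origin.
- scale_zero (a point): Zero line of the fixed aluminium scale bar, on its top face 98 mm above the bench, below the pointer at home. The bar is 16 mm wide, runs along the stand's x from 60 mm behind to 165 mm in front (-x), with a line every 10 mm, every fifth longer.
- boom (a joint): How far the telescoping lamp arm is out, m: 0 = home (locked), 0.14 = end stop, growing along the stand's -x. A spring always pulls it home with about 1.8 N (home) to 2.7 N (out), plus a little friction. It locks only at home.
- lamp_arm: The moving part: upright black grip with the lock button, pointer and cream lamp head. Origin on the bench surface below the grip's middle; moves with the arm, axes as the stand's.
- grip_mid (a point): Middle of the arm's upright black grip with its button, 152 mm above the bench, a good gripping point; moves with the arm, axes as the stand's. Grip: 50 mm along x, top 175 mm up; fixed face at y = -19 mm, unpressed button face at y = +19 mm from here. Pinch along y from above. Nothing beside it is above 118 mm. Lamp head (60 mm across, top 121 mm up) lies 75 mm towards -x.
- button (a joint): Lock button, m: 0 = out, 0.006 = fully in. Growing = pushed into the grip along the stand's -y. Fully in takes about 6 N; the lock is clear from about 0.004 while the arm is home; the button springs out when let go.
- button_face (a point): Centre of the outer face of the grey ribbed lock button (34 mm along x, 32 mm high) on the grip's +y side, 152 mm above the bench.
- pointer_tip (a point): Tip of the thin steel pointer on the arm, beside the grip's middle on the -y side, 105 mm above the bench, above the scale bar; moves with the arm, axes parallel to the stand's.
- rider_mark (a point): Inner edge, at pointer height, of the upright 4 mm thick fin along the middle of the black rider clip on the scale bar's outer edge (20 mm along x, 30 mm along y from here outwards, top 113 mm up); axes as the stand's. The arm is at the mark when this point and the pointer tip have the same x along the stand; the pointer passes it 3 mm clear in y.
- slide_box: Bystander, leave alone: teal closed slide box 50 x 95 x 34 mm, in front of the supply. Origin: centre of its underside.
- long_slide_box: Bystander, leave alone: blue closed slide box 180 x 90 x 35 mm. Origin: centre of its underside.
- petri_dish: Bystander, leave alone: clear flat dish, 90 mm across, 17 mm high, under or near the lamp head. Origin: centre of its underside.
- amber_jar: Bystander, leave alone: small amber jar, 44 mm across, 75 mm high, between the two devices. Origin: centre of its underside.
- beaker: Bystander, leave alone: glass beaker, 64 mm across, 85 mm high. Origin: centre of its underside.
- tube_rack: Bystander, leave alone: white block with six holes, 70 x 150 x 50 mm. Origin: centre of its underside.
- reagent_bottle: Bystander, leave alone: amber bottle, 66 mm across, 140 mm high. Origin: centre of its underside.
Things that resemble listed ones, but are neither listed nor needed, are in the scene too. What is shaped like the supply but orange or pink is not meant.

How it is judged:
By the outcome, as a careful person would: the job done as asked, in the order asked, and still so for the second after the job is handed in, while the arm keeps its last pose, push and grip.
It also fails if it takes over 48 s, if anything falls off the work surface, if the arm or the gripper's body presses on something with over 40 N, if the wrist force passes 120 N, or if a joint passes its speed limit or range.

## Working session

There is one attempt and no reset: what is moved stays moved. The work goes in short steps, Python scripts to look and compute and a shell command to move; the robot and the scene stay as the last step left them, time stands still between calls to the robot, and variables do not carry over. Pictures are saved under pics/ and viewed, about 8 in all and at most 12, crops included, and the job is handed in when it is done.

```bash
mkdir -p pics; ls
python3 - <<'E'
from rig import sensors,cams
import cv2,numpy as np
s=sensors.observe();print(s)
for n in ("scene","top"):
    im,d=cams.get_image(n);cv2.imwrite(f"pics/{n}0.png",im);np.save(f"pics/{n}0.npy",d);print(n,cams.calibration(n))
E
```

```text
pics
{'time_s': 0.0, 'q': array([-8.05151479e+01,  2.18413428e+01,  7.43860400e+01,  9.06654682e-04,
        8.38589793e+01, -1.23366444e+01]), 'qvel': array([-0.04983016,  0.01359205,  0.01196591,  0.05979588, -0.17209533,
        0.01063804]), 'joint_efforts': array([ 2.54588937e-03, -4.48460519e+01, -2.31274438e+01, -2.85973528e-05,
        4.80211238e-03, -2.54265665e-06]), 'position': array([ 0.20437761, -0.51022847,  0.19190096]), 'tool_rot': array([[-2.32865300e-04,  3.71714409e-01, -9.28347103e-01],
       [ 1.48928848e-03, -9.28345970e-01, -3.71714329e-01],
       [-9.99998864e-01, -1.46913601e-03, -3.37410424e-04]]), 'ft_force': array([-1.06613436, -1.09630257, -0.57735199]), 'wrist_torque': array([ 0.02669063, -0.04036351, -0.04081807]), 'grip_width': 0.08522870085995222}
scene {'vertical_fov': 44.947661608442665, 'cx': 319.9580906781582, 'cy': 234.1112967932704, 'distortion': array([-0.00540564,  0.        ,  0.        ,  0.        ,  0.        ]), 'extrinsics': array([[-0.44959948,  0.50340061, -0.73786729,  1.58347746],
       [ 0.89321043,  0.24787147, -0.37514645,  0.52440268],
       [-0.00595271, -0.82773641, -0.56108556,  0.90587646],
       [ 0.        ,  0.        ,  0.        ,  1.        ]])}
top {'vertical_fov': 49.55065276045364, 'cx': 322.6582041614034, 'cy': 241.29305151187566, 'distortion': array([0.00713949, 0.        , 0.        , 0.        , 0.        ]), 'extrinsics': array([[-0.02568596, -0.98363097,  0.17835458,  0.2798783 ],
       [-0.99955695,  0.02258714, -0.01938373,  0.00846985],
       [ 0.01503792, -0.17877345, -0.98377534,  1.46283709],
       [ 0.        ,  0.        ,  0.        ,  1.        ]])}
```

View pics/scene0.png

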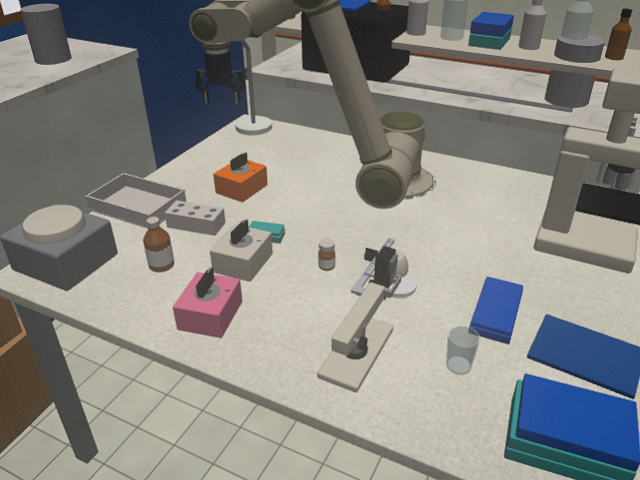

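View pics/top0.png

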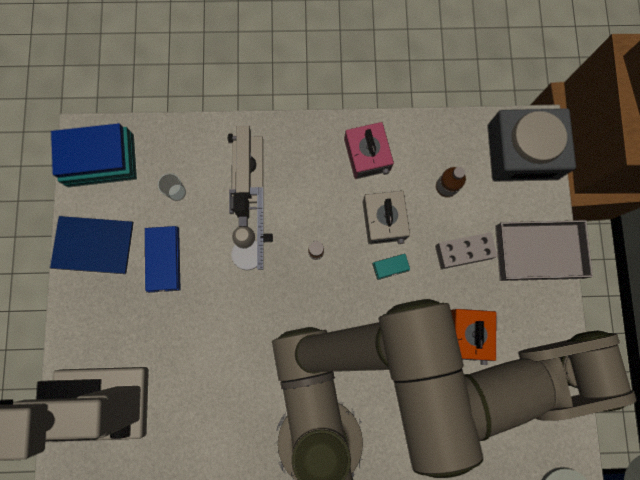

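Supply-like things: cream at top (387,216) / scene (242,248); pink at top (370,150); orange at top (475,335). By the description I choose the cream one. There is only one lamp stand: grip near top (241,203), scale bar (262,230), rider (266,238).

```bash
cat > h.py <<'E'
import cv2,numpy as np
from rig import sensors,cams
def K(c):
    f=240/np.tan(np.radians(c["vertical_fov"]/2));return np.array([[f,0,c["cx"]],[0,f,c["cy"]],[0,0,1.]])
def px2w(n,uv,z):
    c=cams.calibration(n);E=c["extrinsics"]
    p=cv2.undistortPoints(np.array(uv,float).reshape(-1,1,2),K(c),c["distortion"])[:,0]
    r=np.c_[p,np.ones(len(p))]@E[:3,:3].T
    return E[:3,3]+r*((z-E[2,3])/r[:,2])[:,None]
def w2px(n,P):
    c=cams.calibration(n);W=np.linalg.inv(c["extrinsics"])
    return cv2.projectPoints(np.array(P,float).reshape(-1,1,3),cv2.Rodrigues(W[:3,:3])[0],W[:3,3],K(c),c["distortion"])[0][:,0]
def crop(im,x0,y0,w,h,k):
    return cv2.resize(im[y0:y0+h,x0:x0+w],None,fx=k,fy=k,interpolation=cv2.INTER_CUBIC)
def pts(n,d):  # world point of each pixel
    v,u=np.mgrid[0:480,0:640];c=cams.calibration(n);E=c["extrinsics"]
    p=cv2.undistortPoints(np.stack([u,v],-1).reshape(-1,1,2).astype(float),K(c),c["distortion"])[:,0]
    return ((np.c_[p,np.ones(len(p))]*d.reshape(-1,1))@E[:3,:3].T+E[:3,3]).reshape(480,640,3)
E
python3 - <<'E'
from h import *
im=cv2.imread("pics/top0.png");
a=crop(im,355,180,65,75,6);b=crop(im,215,170,65,75,6)
o=np.hstack([a,b]);print(o.shape);cv2.imwrite("pics/c1.png",o)
s=cv2.imread("pics/scene0.png");cv2.imwrite("pics/c2.png",np.hstack([crop(s,200,210,80,75,5),crop(s,345,230,80,75,5)]))
d=np.load("pics/top0.npy");P=pts("top",d)
for nm,(x0,x1,y0,y1,za,zb) in dict(suptop=(355,420,180,250,.068,.082),handle=(355,420,180,250,.11,.13),grip=(220,280,180,220,.165,.185),head=(220,280,215,255,.115,.13),rider=(255,280,225,250,.105,.12),bar=(255,268,180,275,.09,.105),sleeve=(220,260,115,195,.11,.125)).items():
    Q=P[y0:y1,x0:x1].reshape(-1,3);Q=Q[(Q[:,2]>za)&(Q[:,2]<zb)]
    if len(Q)<4: print(nm,len(Q));continue
    r=cv2.minAreaRect((Q[:,:2]*1000).astype(np.float32));print(nm,len(Q),Q.mean(0).round(4),np.median(Q[:,2]).round(4),r)
E
```

```text
(450, 780, 3)
suptop 1633 [ 0.5994 -0.1957  0.0744] 0.0743 ((601.0965576171875, -196.51373291015625), (131.83016967773438, 110.70929718017578), 5.060378074645996)
handle 143 [ 0.6024 -0.196   0.1176] 0.1175 ((600.8269653320312, -195.8123779296875), (68.6692886352539, 15.997066497802734), 1.5465213060379028)
grip 261 [0.6204 0.1955 0.1732] 0.1734 ((620.3945922851562, 197.02947998046875), (36.15628433227539, 48.762386322021484), 89.7519760131836)
head 215 [0.5509 0.1937 0.1199] 0.1196 ((561.389892578125, 192.12142944335938), (44.42109680175781, 74.30677795410156), 88.84770965576172)
rider 33 [0.541  0.1293 0.11  ] 0.1098 ((543.1489868164062, 129.94427490234375), (26.89103126525879, 15.187299728393555), 72.29045104980469)
bar 531 [0.5706 0.1493 0.0979] 0.098 ((569.349609375, 144.79959106445312), (225.39207458496094, 29.61224937438965), 1.442879557609558)
sleeve 958 [0.7524 0.1946 0.1174] 0.1176 ((752.8362426757812, 203.6480255126953), (196.6923065185547, 58.10746383666992), 0.17562000453472137)
```

View pics/c1.png

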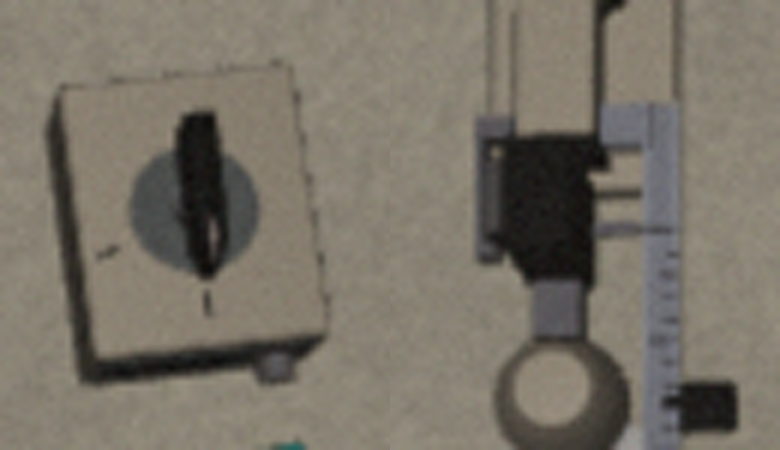

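View pics/c2.png

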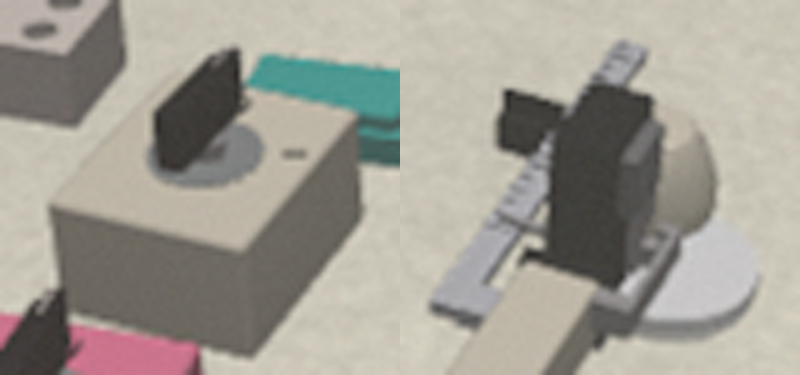

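c1: cream supply with nose at (207,275) in the crop pointing at the off tick, on-tick at (107,252), so it's the right one; the lamp grip, pointer (crop ~(670,229)) and rider (crop ~(710,405)) are visible. c2: same from the side; a single pointer rod by the grip. Now moving to above the handle.

```bash
cat >> h.py <<'E'
from scipy.spatial.transform import Rotation as Rn
def go(p,yaw):  # shift and turn (tool axes) to a downward pose with tool y at yaw degrees
    s=sensors.observe();R=s["tool_rot"];a=np.radians(yaw)
    y=np.array([np.cos(a),np.sin(a),0]);x=np.array([0,0,-1.]);T=np.c_[x,y,np.cross(x,y)]
    print("t",(R.T@(np.array(p)-s["position"])).round(4),"dr",Rn.from_matrix(R.T@T).as_rotvec().round(4),"at",s["position"].round(4),"yaw",np.degrees(np.arctan2(R[1,1],R[0,1])).round(2),"t",round(s["time_s"],2))
E
python3 - <<'E'
from h import *
go([.601,-.196,.20],-86)
print(px2w("top",[(215+(u-390)/6-.4,170+v/6-.4) for u,v in [(670,229),(635,192),(665,400),(710,405)]],.105).round(4))
a=px2w("top",[(215+(643-390)/6,170+105/6),(215+(648-390)/6,170+450/6)],.098);b=a[0]-a[1];print(a,np.degrees(np.arctan2(b[1],b[0])))
E
```

```text
t [-0.0077 -0.1444 -0.485 ] dr [ 3.11e-01 -1.00e-04  1.20e-03] at [ 0.2044 -0.5103  0.192 ] yaw -68.18 t 0.1
[[0.6211 0.1439 0.105 ]
 [0.6385 0.1595 0.105 ]
 [0.5434 0.1465 0.105 ]
 [0.5407 0.1266 0.105 ]]
[[0.67969389 0.1554369  0.098     ]
 [0.52124987 0.15374932 0.098     ]] 0.6102326697308053
```

```bash
python3 -m crank '{"hand":[0,0,0,0,0],"translation":[[-0.008,-0.014,-0.048],[-0.008,-0.028,-0.096],[-0.008,-0.042,-0.144],[-0.008,-0.056,-0.192],[-0.008,-0.07,-0.24]],"dr":[[0.06,0,0],[0.12,0,0],[0.18,0,0],[0.24,0,0],[0.311,0,0]]}' && python3 -c "
from h import *
go([.601,-.196,.20],-86)"
```

```text
time_s: 0.6
position: [0.4019, -0.3552, 0.2003]
tool_rot: [[-0.0, 0.067, -0.998], [0.0, -0.998, -0.067], [-1.0, -0.0, 0.0]]
ft_force: [0.3, -1.6, 0.4]
grip_width: 0.0852
t [ 0.0003 -0.1455 -0.2093] dr [-0.0029  0.0003  0.0004] at [ 0.4019 -0.3552  0.2003] yaw -86.16 t 0.6
```

```bash
python3 -m crank '{"hand":[0,0,0,0,0],"translation":[[0,-0.026,-0.038],[0,-0.052,-0.076],[0,-0.078,-0.114],[0,-0.104,-0.152],[0,-0.13,-0.19]],"dr":[[0,0,0],[0,0,0],[0,0,0],[0,0,0],[0,0,0]]}'
python3 - <<'E'
from h import *
im,d=cams.get_image("scene");s=im;t,_=cams.get_image("top")
cv2.imwrite("pics/d.png",np.hstack([crop(t,355,180,65,75,6),crop(s,200,210,80,90,5)]))
go([.601,-.196,.20],-86)
E
```

```text
time_s: 1.1
position: [0.5823, -0.2123, 0.2002]
tool_rot: [[-0.001, 0.07, -0.998], [0.0, -0.998, -0.07], [-1.0, -0.0, 0.001]]
ft_force: [0.2, -1.4, 0.1]
grip_width: 0.0852
t [-0.0005 -0.0127 -0.018 ] dr [0.0054 0.0002 0.0015] at [ 0.584  -0.21    0.1994] yaw -85.69 t 1.2
```

```bash
python3 -m crank '{"hand":[0,0,0,0,0],"translation":[[0,-0.012,-0.017],[0.02,-0.012,-0.017],[0.04,-0.012,-0.017],[0.04,-0.012,-0.017],[0.04,-0.012,-0.017]],"dr":[[0,0,0],[0,0,0],[0,0,0],[0,0,0],[0,0,0]]}' && python3 -c "
from h import *
go([.601,-.196,.088],-86)"
```

```text
time_s: 1.7
position: [0.5971, -0.2011, 0.1608]
tool_rot: [[-0.0, 0.069, -0.998], [0.0, -0.998, -0.069], [-1.0, -0.0, 0.0]]
ft_force: [0.4, 0.6, 0.8]
grip_width: 0.085
t [ 0.0728 -0.0048 -0.0043] dr [-0.0005  0.0003  0.0002] at [ 0.5971 -0.2011  0.1608] yaw -86.03 t 1.7
```

```bash
python3 -m crank '{"hand":[0,0,0,0,0],"translation":[[0.02,-0.005,-0.004],[0.04,-0.005,-0.004],[0.06,-0.005,-0.004],[0.072,-0.005,-0.004],[0.072,-0.005,-0.004]],"dr":[[0,0,0],[0,0,0],[0,0,0],[0,0,0],[0,0,0]]}' && python3 -m crank '{"hand":[220,220,220,220,220],"translation":[[0,0,0],[0,0,0],[0,0,0],[0,0,0],[0,0,0]],"dr":[[0,0,0],[0,0,0],[0,0,0],[0,0,0],[0,0,0]]}' 40
```

```text
time_s: 2.2
position: [0.6005, -0.1955, 0.0879]
tool_rot: [[-0.001, 0.069, -0.998], [0.001, -0.998, -0.069], [-1.0, -0.001, 0.001]]
ft_force: [-0.6, 0.4, -0.9]
grip_width: 0.0857
time_s: 2.7
position: [0.601, -0.1955, 0.0888]
tool_rot: [[0.0, 0.07, -0.998], [-0.0, -0.998, -0.07], [-1.0, 0.0, -0.0]]
ft_force: [0.6, 0.4, 0.0]
grip_width: 0.013
```

```bash
python3 -m crank '{"hand":[220,220,220,220,220],"translation":[[0,0,0],[0,0,0],[0,0,0],[0,0,0],[0,0,0]],"dr":[[0,0,0],[0,0,0],[0,0,0],[0,0,0],[0,0,0]]}' 40; python3 -c "
from h import *
print(sensors.observe()['wrist_torque'])"
```

```text
time_s: 3.2
position: [0.6009, -0.1954, 0.0885]
tool_rot: [[-0.0, 0.07, -0.998], [0.0, -0.998, -0.07], [-1.0, -0.0, 0.0]]
ft_force: [0.7, 0.2, -0.4]
grip_width: 0.0117
[ 0.00231669  0.02437645 -0.02530568]
```

Run:
```python
from h import *
s,_=cams.get_image("scene")
cv2.imwrite("pics/e.png",crop(s,190,170,100,120,5))
```

```text
(no output)
```

View pics/e.png

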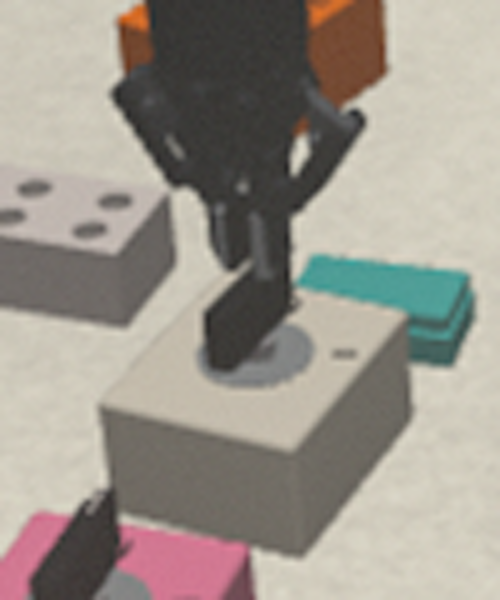

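Run:
```python
from h import *
q=lambda P:((w2px("scene",P)-[190,170])*5).round(0).tolist()
print(q([[.601,-.1955,.0885],[.601,-.1955,.107],[.601,-.1955,.119],[.636,-.193,.119],[.636,-.193,.085],[.565,-.198,.119]]))
```

```text
[[258.0, 328.0], [255.0, 297.0], [253.0, 277.0], [217.0, 313.0], [224.0, 371.0], [288.0, 240.0]]
```

Run:
```python
from h import *
s,d=cams.get_image("scene")
c=crop(s,222,195,40,55,10).astype(float);cv2.imwrite("pics/f.png",np.clip(255*(c/255)**.45*1.1,0,255).astype(np.uint8))
P=pts("scene",d)
Q=P[195:250,222:262].reshape(-1,3)
for z0 in np.arange(.085,.16,.01):
    m=(abs(Q[:,2]-z0-.005)<.005)&(abs(Q[:,0]-.6)<.045)&(abs(Q[:,1]+.196)<.04)
    print(z0.round(3),m.sum(),(Q[m].min(0)*1000).round() if m.any() else'',(Q[m].max(0)*1000).round() if m.any() else '')
```

```text
0.085 59 [ 570. -203.   85.] [ 641. -188.   95.]
0.095 64 [ 569. -204.   95.] [ 641. -188.  105.]
0.105 70 [ 571. -204.  105.] [ 642. -188.  115.]
0.115 50 [ 583. -205.  115.] [ 641. -189.  121.]
0.125 33 [ 593. -212.  126.] [ 616. -178.  135.]
0.135 60 [ 593. -217.  135.] [ 619. -175.  145.]
0.145 54 [ 593. -215.  145.] [ 616. -176.  155.]
0.155 56 [ 592. -213.  155.] [ 618. -174.  165.]
```

View pics/f.png

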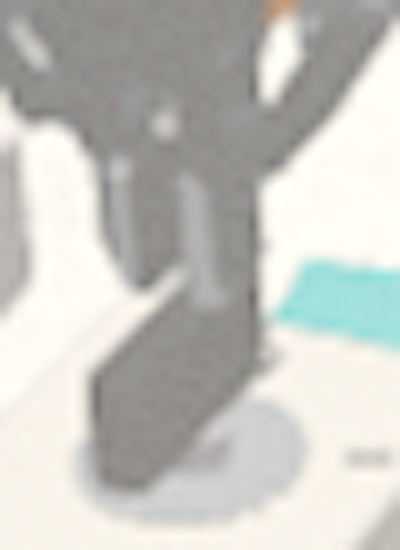

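The fingertips seem to end at z≈0.12, above the bar, although the TCP reads 0.0885. Checking with the first depth picture where the fingertips hung freely.

Run:
```python
from h import *
P=pts("scene",np.load("pics/scene0.npy"));Q=P.reshape(-1,3)
def rep(Q,c,r=.075):
    m=(np.hypot(Q[:,0]-c[0],Q[:,1]-c[1])<r)&(Q[:,2]>.1)&(Q[:,2]<.4);q=Q[m]
    z=np.sort(q[:,2]);print(len(q),z[[0,3,10,20]].round(4))
    for z0 in np.arange(.15,.32,.01):
        k=q[(q[:,2]>=z0)&(q[:,2]<z0+.01)]
        if len(k):print(z0.round(2),len(k),k.min(0).round(3),k.max(0).round(3))
rep(Q,(.2044,-.5103))
print(w2px("scene",[[.2044,-.5103,.192]]))
s,d=cams.get_image("scene");print(sensors.observe()['q'].round(2))
```

```text
1321 [0.2428 0.2458 0.2483 0.2506]
0.24 15 [ 0.193 -0.556  0.243] [ 0.234 -0.459  0.25 ]
0.25 37 [ 0.184 -0.562  0.25 ] [ 0.238 -0.453  0.26 ]
0.26 34 [ 0.178 -0.557  0.26 ] [ 0.236 -0.456  0.27 ]
0.27 43 [ 0.177 -0.558  0.27 ] [ 0.241 -0.452  0.28 ]
0.28 44 [ 0.185 -0.574  0.28 ] [ 0.241 -0.446  0.29 ]
0.29 92 [ 0.168 -0.575  0.29 ] [ 0.246 -0.438  0.3  ]
0.3 119 [ 0.163 -0.573  0.3  ] [ 0.244 -0.437  0.31 ]
0.31 114 [ 0.168 -0.574  0.31 ] [ 0.245 -0.44   0.32 ]
[[223.66024582 118.5892314 ]]
[-28.73  34.78  69.51   0.    75.71  57.27]
```

The fingertips really sit about 30+ mm higher than the reported TCP (at the start also: 0.243 against 0.192 reported), so the fingers closed above the bar. I open, go lower in guarded steps and measure.

```bash
python3 -m crank '{"hand":[0,0,0,0,0],"translation":[[0,0,0],[0,0,0],[0,0,0],[0.01,0,0],[0.02,0,0]],"dr":[[0,0,0],[0,0,0],[0,0,0],[0,0,0],[0,0,0]]}'
python3 - <<'E'
from h import *
s,d=cams.get_image("scene");Q=pts("scene",d).reshape(-1,3);o=sensors.observe()
print(o['position'].round(4),o['ft_force'].round(1),o['grip_width'])
for z0 in np.arange(.08,.15,.005):
    m=(Q[:,2]>=z0)&(Q[:,2]<z0+.005)&(abs(Q[:,0]-.6)<.05)&(abs(Q[:,1]+.196)<.065)&(abs(Q[:,1]+.196)>.02)
    if m.any():print(z0.round(3),m.sum(),Q[m].min(0).round(3),Q[m].max(0).round(3))
cv2.imwrite("pics/g.png",crop(s,190,160,100,120,5))
E
```

```text
time_s: 3.85
position: [0.6009, -0.1954, 0.0677]
tool_rot: [[0.0, 0.07, -0.998], [-0.0, -0.998, -0.07], [-1.0, 0.0, -0.0]]
ft_force: [0.3, -0.2, 0.3]
grip_width: 0.0826
[ 0.5999 -0.1949  0.0656] [-0.1  0.9 -0.9] 0.08528952033131926
0.115 6 [ 0.595 -0.24   0.116] [ 0.616 -0.147  0.12 ]
0.12 26 [ 0.587 -0.25   0.12 ] [ 0.618 -0.143  0.125]
0.125 24 [ 0.596 -0.248  0.125] [ 0.62  -0.142  0.13 ]
0.13 32 [ 0.59 -0.25  0.13] [ 0.617 -0.14   0.135]
0.135 31 [ 0.59  -0.252  0.135] [ 0.618 -0.14   0.14 ]
0.14 29 [ 0.592 -0.249  0.14 ] [ 0.619 -0.14   0.145]
0.145 30 [ 0.594 -0.249  0.145] [ 0.619 -0.14   0.15 ]
```

View pics/g.png

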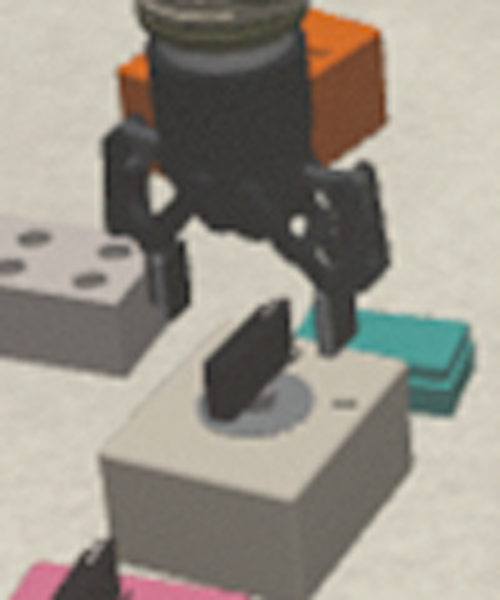

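Picture g shows the open fingertips at about bar-top height (right tip (335,350)), free of everything; the offset is about 50 mm open, 37 mm shut. Going 17 mm lower and closing.

```bash
python3 -m crank '{"hand":[0,0,220,220,220],"translation":[[0.008,0,0],[0.016,0,0],[0.016,0,0],[0.016,0,0],[0.016,0,0]],"dr":[[0,0,0],[0,0,0],[0,0,0],[0,0,0],[0,0,0]]}' 60; python3 -m crank '{"hand":[220,220,220,220],"translation":[[0,0,0],[0,0,0],[0,0,0],[0,0,0]],"dr":[[0,0,0],[0,0,0],[0,0,0],[0,0,0]]}' 60; python3 -c "
from h import *
s=sensors.observe();print(s['wrist_torque'],s['q'].round(1))"
```

```text
time_s: 4.4
position: [0.6012, -0.1955, 0.0529]
tool_rot: [[0.001, 0.07, -0.998], [-0.0, -0.998, -0.07], [-1.0, 0.0, -0.001]]
ft_force: [-0.4, 0.1, 0.1]
grip_width: 0.0437
time_s: 4.8
position: [0.6015, -0.1984, 0.0534]
tool_rot: [[0.002, 0.069, -0.998], [-0.005, -0.998, -0.069], [-1.0, 0.005, -0.002]]
ft_force: [0.3, -12.2, 0.4]
grip_width: 0.0141
[-1.41851565  0.03548957  0.05577618] [-28.9  36.9  71.9  -0.2  71.   57.3]
```

```bash
python3 -m crank '{"hand":[220,220,220,220,220],"translation":[[0,0.002,0],[0,0.003,0],[0,0.003,0],[0,0.003,0],[0,0.003,0]],"dr":[[0.05,0,0],[0.15,0,0],[0.27,0,0],[0.39,0,0],[0.5,0,0]]}' 80; python3 -c "
from h import *
s=sensors.observe();print(s['wrist_torque'],s['q'].round(1));go([.601,-.1985,.0534],-154.8)"
```

```text
time_s: 5.3
position: [0.6016, -0.1983, 0.0534]
tool_rot: [[0.002, -0.421, -0.907], [-0.0, -0.907, 0.421], [-1.0, -0.001, -0.001]]
ft_force: [0.3, 1.8, 3.8]
grip_width: 0.0137
[ 0.45614456 -0.11255365  0.02459806] [-29.   36.9  71.7   0.   71.3  86. ]
t [-0.      0.0004  0.0005] dr [ 0.6959 -0.0012  0.0011] at [ 0.6016 -0.1983  0.0534] yaw -114.93 t 5.3
```

```bash
python3 -m crank '{"hand":[220,220,220,220,220],"translation":[[0,0,0],[0,0,0],[0,0,0],[0,0,0],[0,0,0]],"dr":[[0.13,0,0],[0.26,0,0],[0.39,0,0],[0.52,0,0],[0.64,0,0]]}' 80; python3 -m crank '{"hand":[220,220,220],"translation":[[0,0,0],[0,0,0],[0,0,0]],"dr":[[0.05,0,0],[0.05,0,0],[0.05,0,0]]}' 80;python3 -c "
from h import *
s=sensors.observe();print(s['wrist_torque'],s['q'].round(1));go([.601,-.1985,.0534],-154.8)"
```

```text
time_s: 5.8
position: [0.6019, -0.1981, 0.0534]
tool_rot: [[0.002, -0.88, -0.476], [0.0, -0.476, 0.88], [-1.0, -0.002, -0.001]]
ft_force: [1.5, 1.5, 2.3]
grip_width: 0.0135
time_s: 6.1
position: [0.6019, -0.1981, 0.0534]
tool_rot: [[0.002, -0.899, -0.437], [-0.0, -0.437, 0.899], [-1.0, -0.002, -0.001]]
ft_force: [3.1, 4.2, 6.3]
grip_width: 0.0133
[ 0.70012335 -0.55429237 -0.01325178] [-2.890e+01  3.690e+01  7.170e+01  1.000e-01  7.120e+01  1.251e+02]
t [-0.      0.001   0.0001] dr [ 0.0125 -0.001   0.002 ] at [ 0.6019 -0.1981  0.0534] yaw -154.09 t 6.1
```

```bash
python3 -m crank '{"hand":[0,0,0,0,0],"translation":[[0,0,0],[0,0,0],[0,0,0],[0,0,0],[-0.03,0,0]],"dr":[[0,0,0],[0,0,0],[0,0,0],[0,0,0],[0,0,0]]}' && python3 -m crank '{"hand":[0,0,0,0,0],"translation":[[-0.04,0,0],[-0.08,0,0],[-0.11,0,0],[-0.11,0,0],[-0.11,0,0]],"dr":[[0,0,0],[0,0,0],[0,0,0],[0,0,0],[0,0,0]]}'
python3 - <<'E'
from h import *
t,d=cams.get_image("top");s,_=cams.get_image("scene")
cv2.imwrite("pics/i.png",np.hstack([crop(t,355,180,65,75,6),crop(s,200,210,80,90,5)]))
Q=pts("top",d)[180:250,355:420].reshape(-1,3);Q=Q[(Q[:,2]>.108)&(Q[:,2]<.125)]
print(len(Q),cv2.minAreaRect((Q[:,:2]*1000).astype(np.float32)))
go([.619,.197,.19],-89.5)
E
```

```text
time_s: 6.6
position: [0.5991, -0.1976, 0.0791]
tool_rot: [[-0.007, -0.9, -0.435], [0.004, -0.435, 0.9], [-1.0, 0.005, 0.007]]
ft_force: [0.4, -0.0, -0.0]
grip_width: 0.0842
time_s: 7.1
position: [0.601, -0.1985, 0.1924]
tool_rot: [[0.0, -0.9, -0.435], [-0.0, -0.435, 0.9], [-1.0, -0.0, -0.0]]
ft_force: [-0.5, 0.5, 0.3]
grip_width: 0.0856
0 ((0.0, 0.0), (0.0, 0.0), 0.0)
t [ 0.0014 -0.1887  0.3477] dr [-1.129e+00  3.100e-03 -3.000e-04] at [ 0.6006 -0.1982  0.1909] yaw -154.19 t 7.2
```

View pics/i.png

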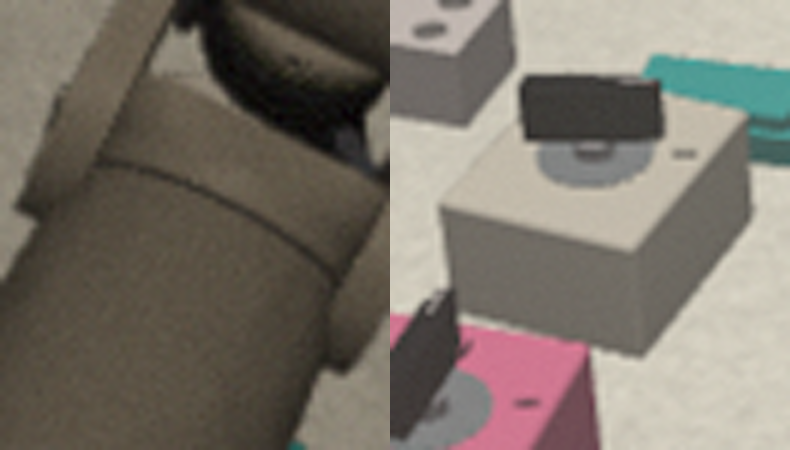

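The handle has turned: its nose (660,110) now points over the on tick (685,153). Moving on to the lamp grip.

```bash
python3 -m crank '{"hand":[0,0,0,0,0],"translation":[[0,-0.022,0.04],[0,-0.044,0.08],[0,-0.066,0.12],[0,-0.088,0.16],[0,-0.11,0.2]],"dr":[[-0.14,0,0],[-0.28,0,0],[-0.42,0,0],[-0.56,0,0],[-0.7,0,0]]}'
python3 - <<'E'
from h import *
go([.619,.197,.19],-89.5)
E
```

```text
time_s: 7.7
position: [0.6124, 0.0313, 0.1911]
tool_rot: [[-0.003, -0.403, -0.915], [0.0, -0.915, 0.403], [-1.0, 0.001, 0.003]]
ft_force: [1.2, 0.5, 0.5]
grip_width: 0.085
t [ 0.0011 -0.1543  0.0607] dr [-4.233e-01  2.700e-03 -2.000e-04] at [0.6124 0.0313 0.1911] yaw -113.76 t 7.7
```

```bash
python3 -m crank '{"hand":[0,0,0,0,0],"translation":[[0,-0.04,0.016],[0,-0.08,0.032],[0,-0.12,0.048],[0,-0.152,0.06],[0,-0.152,0.06]],"dr":[[-0.12,0,0],[-0.24,0,0],[-0.36,0,0],[-0.42,0,0],[-0.42,0,0]]}'
python3 - <<'E'
from h import *
t,d=cams.get_image("top");P=pts("top",d)
Q=P[180:250,355:420].reshape(-1,3);Q=Q[(Q[:,2]>.108)&(Q[:,2]<.125)]
print(len(Q),cv2.minAreaRect((Q[:,:2]*1000).astype(np.float32)) if len(Q) else '')
s,d=cams.get_image("scene");P=pts("scene",d);Q=P[200:330,330:440].reshape(-1,3)
for a,b in((.155,.178),(.10,.116)):
    q=Q[(Q[:,2]>a)&(Q[:,2]<b)];print(a,len(q),q.min(0).round(4),q.max(0).round(4))
cv2.imwrite("pics/j.png",np.hstack([crop(t,215,150,70,100,6),crop(s,340,180,80,120,5)]))
go([.6195,.197,.094],-89.5)
E
ls pics
```

```text
time_s: 8.2
position: [0.6193, 0.1967, 0.1906]
tool_rot: [[-0.003, 0.006, -1.0], [0.0, -1.0, -0.006], [-1.0, -0.0, 0.003]]
ft_force: [-0.1, -1.1, -0.1]
grip_width: 0.0853
145 ((601.4332275390625, -195.86087036132812), (15.236676216125488, 70.48422241210938), 25.953155517578125)
0.155 359 [0.5966 0.1771 0.155 ] [0.6536 0.2164 0.1769]
0.1 877 [0.4713 0.1145 0.1   ] [0.8237 0.2284 0.116 ]
t [ 0.0971 -0.0041  0.0001] dr [-0.0084  0.0025 -0.0006] at [0.6198 0.193  0.1911] yaw -89.98 t 8.3
c1.png
c2.png
d.png
e.png
f.png
g.png
i.png
j.png
scene0.npy
scene0.png
top0.npy
top0.png
```

View pics/j.png

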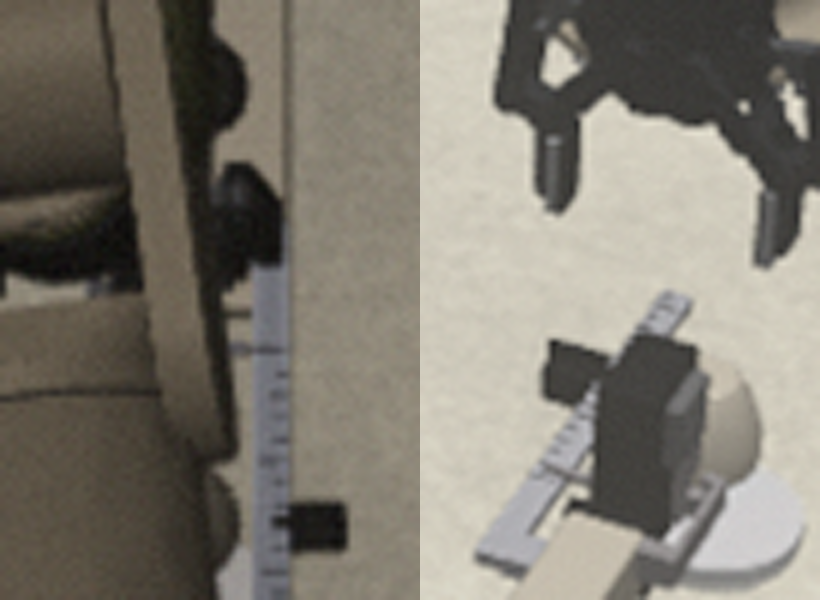

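Handle's long axis now measures −64°, i.e. turned 69° = 1.2 rad, on. The picture shows the gripper (open fingers) over the grip, pointer at crop (260,349) and rider fin at (285,521). Descending.

```bash
python3 -m crank '{"hand":[0,0,0,0,0],"translation":[[0.03,-0.002,0],[0.06,-0.002,0],[0.085,-0.002,0],[0.096,-0.002,0],[0.096,-0.002,0]],"dr":[[-0.006,0,0],[-0.006,0,0],[-0.006,0,0],[-0.006,0,0],[-0.006,0,0]]}'
python3 - <<'E'
from h import *
go([.6195,.197,.094],-89.5)
P0=0
for k in range(3):
    t,d=cams.get_image("top");g=cv2.cvtColor(t,cv2.COLOR_BGR2GRAY).astype(float)
    P0=P0+g/3
np.save("pics/home.npy",P0)
print(P0[200:248,250:276].astype(int))
s,d=cams.get_image("scene");Q=pts("scene",d).reshape(-1,3)
q=Q[(abs(Q[:,0]-.62)<.03)&(abs(Q[:,1]-.197)>.03)&(abs(Q[:,1]-.197)<.065)&(Q[:,2]>.12)];print(np.sort(q[:,2])[[0,3,10]])
E
```

```text
time_s: 8.8
position: [0.6197, 0.1935, 0.095]
tool_rot: [[-0.003, 0.004, -1.0], [-0.001, -1.0, -0.004], [-1.0, 0.001, 0.003]]
ft_force: [1.1, 0.4, 0.7]
grip_width: 0.0853
t [ 0.001  -0.0035  0.0002] dr [-0.0047  0.0033 -0.0005] at [0.6197 0.1935 0.095 ] yaw -89.77 t 8.8
[[ 93  94  92 ... 131 132 131]
 [ 93  92  91 ... 133 134 133]
 [ 89  91  91 ... 137 137 135]
 ...
 [ 45  44  40 ... 124 126 128]
 [ 47  43  41 ... 127 134 132]
 [ 47  41  39 ... 130 130 130]]
[0.14721262 0.15088015 0.15193339]
```

```bash
python3 -m crank '{"hand":[0,0,200,200,200],"translation":[[0.003,-0.003,0],[0.003,-0.003,0],[0.003,-0.003,0],[0.003,-0.003,0],[0.003,-0.003,0]],"dr":[[0,0,0],[0,0,0],[0,0,0],[0,0,0],[0,0,0]]}' 40; python3 -m crank '{"hand":[200,200,200,200],"translation":[[0,0,0],[0,0,0],[0,0,0],[0,0,0]],"dr":[[0,0,0],[0,0,0],[0,0,0],[0,0,0]]}' 40; python3 -c "
from h import *
s=sensors.observe();print(s['wrist_torque'])
P=np.load('pics/home.npy')
np.set_printoptions(linewidth=200)
print(P[203:244,254:272].astype(int))"
```

```text
time_s: 9.5
position: [0.6203, 0.1978, 0.0936]
tool_rot: [[0.0, 0.006, -1.0], [0.0, -1.0, -0.006], [-1.0, -0.0, -0.0]]
ft_force: [-0.4, 0.3, -0.1]
grip_width: 0.0437
time_s: 9.9
position: [0.6204, 0.1928, 0.0946]
tool_rot: [[-0.001, 0.002, -1.0], [-0.007, -1.0, -0.002], [-1.0, 0.007, 0.001]]
ft_force: [-6.8, -23.6, 8.6]
grip_width: 0.0305
[-2.58901466  0.80618772 -0.22578056]
[[ 35  29  30  24  19  21  26  52  57  38  41  46  63 116 132 135 137 137]
 [ 33  29  31  26  21  19  23  67 106  84  87 103 115 130 130 134 134 137]
 [ 37  33  32  28  26  30  42  75 118 111 129 136 133 133 128 130 134 137]
 [ 39  29  34  33  38  63  86 101 123 111 129 137 139 136 131 134 136 134]
 [ 45  31  31  35  44  77  97 105 117 111 125 132 134 134 134 135 133 135]
 [ 48  30  30  48  68  71  77  83 103 107 126 131 135 132 133 131 135 135]
 [ 50  31  31  63 104 112 111 113 122 109 128 133 136 138 136 132 134 137]
 [ 51  28  33  60 108 116 112 115 123 115 131 138 139 139 138 134 132 133]
 [ 54  32  33  51 107 115 114 105 110 113 135 140 139 138 137 132 131 128]
 [ 63  33  31  46 105 114 109  87  88 106 133 
[... 1654 characters left out ...]
 33  30  31  30  30  33]
 [ 52 118 129 119 113 114 101  95  96  45  28  24  23  22  27  25  23  25]
 [ 50 115 130 121 110 112  74  41  34  25  26  25  26  24  23  23  27  22]
 [ 46 108 127 119 112 112  67  40  41  23  24  22  23  21  24  21  22  19]
 [ 47 116 125 118 111 112  94  91  90  43  26  28  26  26  25  25  26  25]
 [ 50 115 124 117 109 113 110 110 114  52  27  25  27  25  27  26  25  24]
 [ 66 118 127 121 111 111 106 101 107  49  22  24  23  24  26  24  22  24]
 [ 84 133 136 118 111 111  97  83  94  52  34  45  47  48  45  49  46  45]
 [ 78 141 144 121 111 111 111 108 111  85  84  97 103 104 106 107 100 106]
 [ 73 138 148 122 111 110 112 108 114 108 122 127 129 128 132 130 128 129]]
```

```bash
python3 -m crank '{"hand":[200,200,200],"translation":[[0,0.003,0],[0,0.005,0],[0,0.005,0]],"dr":[[0,0,0],[0,0,0],[0,0,0]]}' 40
python3 - <<'E'
from h import *
w=px2w("top",[(260.5,207.75),(261.7,236.4)],.105);print(w,(w[0]-w[1])*1000)
a=px2w("top",[(262.6,190),(263.1,228)],.098);print(a)
E
```

```text
time_s: 10.2
position: [0.6205, 0.1928, 0.0947]
tool_rot: [[0.001, 0.004, -1.0], [0.001, -1.0, -0.004], [-1.0, -0.001, -0.001]]
ft_force: [-2.6, 0.2, 6.8]
grip_width: 0.0298
[[0.62122813 0.14595784 0.105     ]
 [0.54295669 0.14312595 0.105     ]] [78.27143432  2.83189148  0.        ]
[[0.67236181 0.14076256 0.098     ]
 [0.56711221 0.1399726  0.098     ]]
```

```bash
python3 -m crank '{"hand":[200,200,200,200,200],"translation":[[0,0,0.008],[0,0,0.018],[0,0,0.028],[0,0,0.036],[0,0,0.04]],"dr":[[0,0,0],[0,0,0],[0,0,0],[0,0,0],[0,0,0]]}' 40;  python3 - <<'E'
from h import *
t,_=cams.get_image("top");g=cv2.cvtColor(t,cv2.COLOR_BGR2GRAY)
np.set_printoptions(linewidth=200);print(g[216:240,256:266])
E
```

```text
time_s: 10.7
position: [0.5808, 0.193, 0.0947]
tool_rot: [[0.003, 0.005, -1.0], [0.001, -1.0, -0.005], [-1.0, -0.001, -0.003]]
ft_force: [3.2, 2.8, 5.1]
grip_width: 0.0298
[[ 33  26  23  21  23  22  43 101 128 132]
 [ 33  25  17  15  30  53  76 104 130 128]
 [ 30  24  19  29  63 100 112 108 125 130]
 [ 34  32  52  72  89  97  99 102 125 132]
 [ 36  55 104 113 116 116 116 109 127 132]
 [ 30  59 100 114 112 115 116 111 126 135]
 [ 29  49  87 101 104 103 107 103 128 129]
 [ 32  44  90  94  95  83  88  96 121 133]
 [ 28  41 101 112 111 110 116 112 125 129]
 [ 24  38  95 107 108 108 114 110 131 129]
 [ 28  33  64  83  85  92 103 107 127 128]
 [ 31  38  62  85  93 106 116 109 127 129]
 [ 27  30  62 110 111 115 119 106 125 133]
 [ 32  31  65 107 109 103 113 104 122 130]
 [ 28  28  63 105  98  84  96 102 125 127]
 [ 31  31  53 107 112 111 116 107 127 128]
 [ 33  27  41 102 115 115 116 107 119 122]
 [ 36  32  39 101 110 101 105  92  87  82]
 [ 40  28  39  98  98  83  81  45  31  30]
 [ 47  35  34  86  99  92  96  47  24  25]
 [ 43  29  36  78  68  43  36  31  25  24]
 [ 39  28  38  66  51  41  39  22  18  24]
 [ 48  33  32  65  80  87  91  44  26  32]
 [ 57  35  34  64 104 111 111  49  26  29]]
```

Run:
```python
from h import *
print(w2px("top",[[.5815,.1455,.105],[.5815,.155,.105],[.543,.1455,.105]]))
t,_=cams.get_image("top");s,_=cams.get_image("scene")
cv2.imwrite("pics/k.png",np.hstack([crop(t,235,190,45,65,9),crop(s,360,225,43,65,9)]))
```

```text
[[260.73837629 222.22840163]
 [257.16833197 222.30611303]
 [260.80350791 236.40400417]]
```

View pics/k.png

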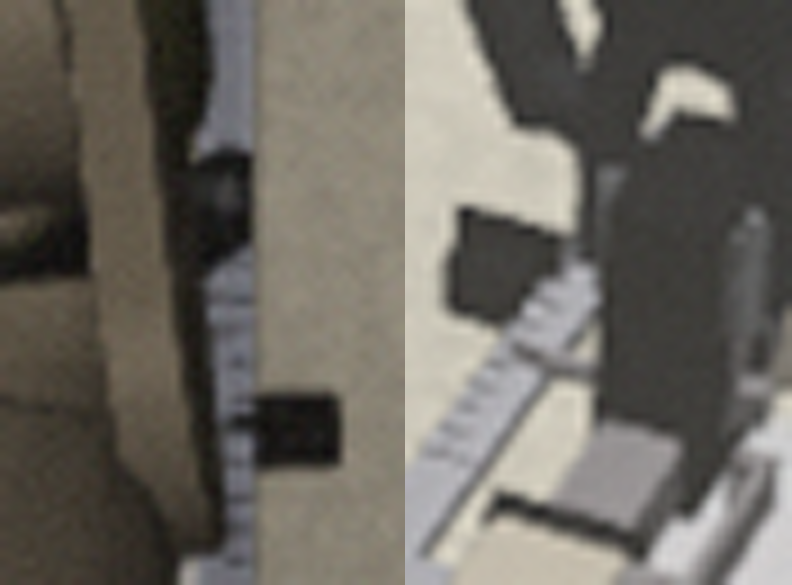

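The scene half shows the arm drawn out ~40 mm with the pointer (crop (515,348)) on the scale and the rider ahead at (500,260). Drawing out most of the rest.

```bash
python3 -m crank '{"hand":[200,200,200,200,200],"translation":[[0,0.0002,0.008],[0,0.0003,0.018],[0,0.0004,0.028],[0,0.0004,0.033],[0,0.0004,0.033]],"dr":[[0,0,0],[0,0,0],[0,0,0],[0,0,0],[0,0,0]]}' 40;  python3 - <<'E'
from h import *
g=0
for k in range(3): g=g+cv2.cvtColor(cams.get_image("top")[0],cv2.COLOR_BGR2GRAY)/3.
np.set_printoptions(linewidth=200);print(g[226:244,256:266].astype(int))
h=np.load("pics/home.npy");print((g-h)[226:244,258:266].astype(int));print(sensors.observe()['position'])
E
```

```text
time_s: 11.35
position: [0.5477, 0.1931, 0.0947]
tool_rot: [[0.003, 0.005, -1.0], [0.002, -1.0, -0.005], [-1.0, -0.002, -0.003]]
ft_force: [1.4, 7.2, 5.0]
grip_width: 0.0294
[[ 29  29  33  37  44  34  34  93 127 129]
 [ 31  23  23  30  32  25  28  87 126 130]
 [ 34  23  23  25  25  24  27  86 124 130]
 [ 31  20  22  19  24  23  36  88 121 127]
 [ 29  23  20  18  30  43  71  97 122 128]
 [ 29  24  20  30  63  86 111 105 124 128]
 [ 30  29  51  73 104 108 114 108 117 120]
 [ 30  52  96 106 110 103 104  92  82  83]
 [ 33  56  88  96  95  83  80  45  32  29]
 [ 29  46  84  94  98  97  92  47  26  23]
 [ 30  44 100 108  70  41  33  24  22  28]
 [ 27  38 101 109  67  40  41  29  20  25]
 [ 29  35  97 112  91  87  87  46  26  25]
 [ 29  37  85 107 108 109 113  54  25  24]
 [ 28  33  77 107 107 101 105  48  24  23]
 [ 29  32  65 102  97  83  94  53  33  42]
 [ 31  35  64 104 109 105 110  86  79  97]
 [ 30  31  60 103 111 107 112 106 121 125]]
[[ -1 -23 -37 -61 -68 -12   2   0]
 [ -6 -26 -51 -82 -90 -21  -1   0]
 [-11 -47 -81 -90 -90 -22   0  -1]
 [-14 -49 -78 -81 -74 -16  -4  -3]
 [-12 -48 -58 -40 -28  -4  -4   0]
 [-15 -39 -39 -25  -3  -2  -1  -2]
 [  4 -10  -6  -3   0   0  -1   1]
 [ 14  -1   2  -2   0  -2  -3   0]
 [-23 -18  -3   0  -1  -1   2   0]
 [-29 -19  -2   2  -4   2  -1   0]
 [-10  -4  -4   0  -1  -1  -4   3]
 [-11  -2   0   0   0   6  -3   2]
 [-14   0  -3  -3  -2   3   0  -2]
 [-24  -6  -1  -1  -1   1  -2  -1]
 [-34  -3   0   0  -2  -1   2   0]
 [-45  -8   0   0   0   0  -1  -3]
 [-47  -7  -1  -2   0   1  -4   0]
 [-51  -7   0  -1  -2  -1  -1  -2]]
[0.54826877 0.19313241 0.09472018]
```

```bash
python3 -m crank '{"hand":[200,200,200,200],"translation":[[0,0.0005,0.0025],[0,0.001,0.0053],[0,0.001,0.0053],[0,0.001,0.0053]],"dr":[[0,0,0],[0,0,0],[0,0,0],[0,0,0]]}' 40;  python3 - <<'E'
from h import *
g=0
for k in range(3): g=g+cv2.cvtColor(cams.get_image("top")[0],cv2.COLOR_BGR2GRAY)/3.
np.set_printoptions(linewidth=200)
h=np.load("pics/home.npy");print(g[232:242,256:264].astype(int));print((g-h)[232:242,256:264].astype(int));print(sensors.observe()['position'])
s=sum(cams.get_image("scene")[0].astype(float) for k in range(3))/3
c=crop(s,360,225,50,45,14);c=np.clip(255*(c/255)**.6,0,255).astype(np.uint8)
for P,col in(([.543,.1455,.105],(0,0,255)),([.543,.143,.105],(0,255,0))):
    p=w2px("scene",P)[0];q=((p+.5-[360,225])*14).astype(int);print(p,q);
cv2.imwrite("pics/l.png",c)
E
```

```text
time_s: 11.9
position: [0.5429, 0.1932, 0.0947]
tool_rot: [[0.003, 0.006, -1.0], [0.004, -1.0, -0.006], [-1.0, -0.004, -0.003]]
ft_force: [1.4, 12.8, 5.8]
grip_width: 0.0295
[[ 30  24  16  19  22  32  69  98]
 [ 33  24  21  30  42  58  95  94]
 [ 32  30  51  72  87  79  81  48]
 [ 30  48  97 106 102  96  95  46]
 [ 31  41  86  85  65  39  34  28]
 [ 31  39  82  93  63  43  38  26]
 [ 30  37 100 112  93  86  91  41]
 [ 30  37  95 112 110 107 113  52]
 [ 31  36  79 107 107 103 106  50]
 [ 28  33  65 104  94  80  90  52]]
[[  -9  -19  -31  -63  -88  -80  -45  -10]
 [ -42  -55  -60  -77  -66  -47   -8   -1]
 [ -97  -89  -60  -41  -11   -4    0    1]
 [ -99  -71  -15   -7    0    1    0    1]
 [ -99  -79  -24  -26   -8   -2    0    3]
 [ -96  -79  -30  -19   -4    2   -2    3]
 [ -95  -81  -11    0   -1   -5    0   -1]
 [ -93  -79  -13   -1    0   -2   -1    0]
 [ -96  -84  -32   -3    1    2    0    0]
 [-108  -85  -45   -7   -2   -3   -3    0]]
[0.54297846 0.19322235 0.09470171]
[377.20328494 253.41065038] [247 404]
[376.2115204  253.13308265] [233 400]
```

View pics/l.png

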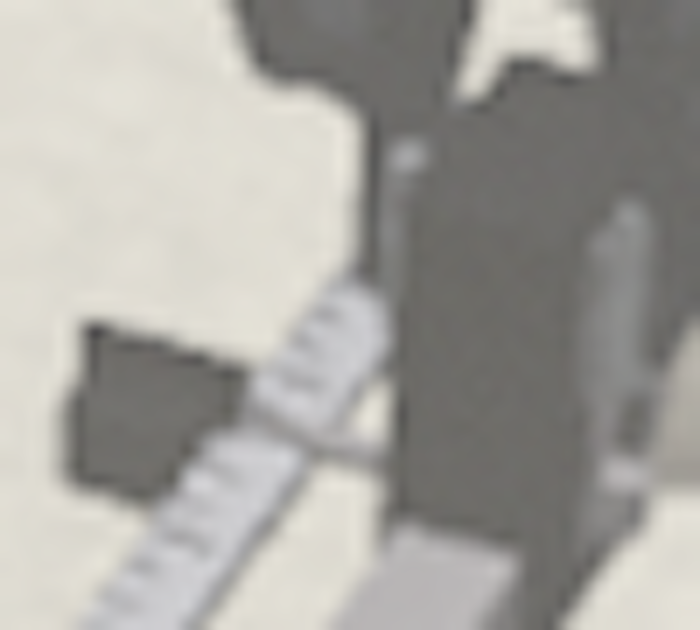

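Pointer (difference-image centre v=236.47) and fin (v≈236.45) now line up in the top view, and in the scene picture the pointer tip (255,408) runs straight into the fin. A short hold check, then hand in.

```bash
python3 -m crank '{"hand":[200,200,200,200,200],"translation":[[0,0,0],[0,0,0],[0,0,0],[0,0,0],[0,0,0]],"dr":[[0,0,0],[0,0,0],[0,0,0],[0,0,0],[0,0,0]]}' 40;  python3 - <<'E'
from h import *
from rig import env
g=cv2.cvtColor(cams.get_image("top")[0],cv2.COLOR_BGR2GRAY).astype(float)
h=np.load("pics/home.npy");print((g-h)[234:240,257:264].astype(int));o=sensors.observe();print(o['position'],o['ft_force'],o['grip_width'])
if abs(o['position'][0]-.543)<.001: print(env.close_job())
E
```

```text
time_s: 12.7
position: [0.543, 0.1932, 0.0947]
tool_rot: [[0.003, 0.006, -1.0], [0.004, -1.0, -0.006], [-1.0, -0.004, -0.003]]
ft_force: [2.0, 11.5, 5.8]
grip_width: 0.0296
[[-87 -55 -45  -5  -3  -3  -1]
 [-66 -21 -12   3   0   3  -1]
 [-75 -33 -32  -7  -1   2   4]
 [-84 -27 -21  -7   8   0   3]
 [-78 -10   0   0  -5  -1   5]
 [-76 -12   1   3  -2  -3   2]]
[0.54297147 0.19323763 0.09469996] [ 2.32878426 12.28676422  5.27076842] 0.029458131030700718
the job is handed in; nothing more can be done
None
```

I switched the cream supply on, drew the lamp arm out to the rider, and handed the job in at about 13 s with the gripper still holding the arm there and the button squeezed in.

**Last checks**
- **Switch:** after I let go, the handle measured about 69° (1.2 rad) from off, past the 1.05 it needs to rest in the on detent.
- **Pointer and rider:** the arm is about 78 mm out. In the top view the pointer and the rider fin lie in the same pixel row, within roughly half a millimetre. The side view agreed by eye. I saw no change in the rider in the top view.
- **Hold:** over the last 0.5 s the arm position and the grip opening (29.5 mm) did not change.

**What disagreed**
- **Finger height:** the fingertips sit about 37–50 mm higher than the reported tool position. My first attempt to grip the handle therefore closed on air just above it. I opened, went lower by camera and gripped it on the second try, disturbing nothing.
- **Side push:** a sideways force of about 12 N on the gripped arm remained at hand-in.
- **Bystanders:** I did not separately measure the other objects on the bench at the end. The moves passed clear of them.

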